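Secure the bushes and pull the bit cassette from the kit block

ROBOT

A 6-joint arm with a two-finger parallel gripper is mounted at the origin on a cart in front of the work surface, level with it; the furniture and walls round the work are solid. World frame = base frame: x ahead of the robot, y to its left, z up, the work surface at z = 0. Lengths are in m, angles in rad, forces in N, time in s.
With the tool pointing down it reaches from about 0.3 to 0.775 m from the base axis. Payload 14.6 kg.
Tool frame: the origin (TCP) lies on the front face of the gripper's body, between the roots of the fingers; the fingertips stand 97 mm ahead of it and the grasp point (between the pads) lies 78 mm ahead of it; z points along the fingers, y is the direction in which the jaws open and shut (so a half turn about z gives the same grasp; the last joint's range is limited). The gripper opens to 94 mm and grips with 3 to 60 N. Pads are 16 mm wide; open, the fingers measure 119 mm over their backs; the gripper's body (75 mm by 177 mm) begins 78 mm behind the grasp point.
Start: joints at [1.078, 0.3, 1.521, -0, 1.321, -0.067], TCP at [0.227, 0.501, 0.303] pointing down, gripper open.
Joint ranges: [-3.03, 3.03], [-0.79, 2.21], [0.23, 2.52], [-1.04, 4.18], [0, 3.07], [-2.55, 2.55]. Speed limits (rad/s): [2.22, 2.22, 2.57, 3.14, 3.14, 3.14].

INTERFACE

Orientations are given as [roll, pitch, yaw] about the fixed x, y, z axes, in that order (R = Rz(yaw) Ry(pitch) Rx(roll)).
In Python, from station import ctrl gives the robot as it stands. The module is installed in compiled form; this text tells all that it offers.
- The arm moves only by the shell command python3 -m pendant 'ROWS' [FORCE]. ROWS is JSON, a list of rows, each an object of numbers: "rx", "ry", "rz": the turn, a rotation vector about the tool's x, y, z each as a share of 4 degrees, from -1 to 1; "tx", "ty", "tz": the shift along the tool's x, y, z each as a share of 0.04 m, from -1 to 1; "grip": the gripper command: -1 is fully open, 1 is shut, values between are in proportion. A call has 1 to 8 rows; each row shifts and turns the pose as measured when the row begins, along the tool's axes as they then stand; what a row does not reach is not made up. A row lasts 1/12 s, in which the tool goes at most 41.7 mm and 7.16 degrees, less where a joint would pass 70% of its speed; a pose out of reach is approached as far as the arm can. A call with a number of a shift or a turn outside -1 to 1 is refused whole. A call with a gripper value outside its range is refused whole. The fingers move at their own pace and stop on an object; FORCE is the grip in N (left out, the last holds). Time passes only in rows, so rows that do not move let the fingers close. It gives the time, the measured TCP pose, the force and the opening at its end, in the units of the state.
- ctrl.get_obs(): the state, without advancing time (a new reading comes with each control period).
- ctrl.camera(name): name is "scene" or "top" or "wrist"; returns a dict with "pixels" (480x640x3 uint8, blue, green, red), "fx", "fy", "cx", "cy" (pixels), "world_from_camera" (4x4, takes a point from camera to world coordinates). Camera axes: x right, y up, looking along -z (the intrinsics and any distortion apply to the point x, -y, -z); pixel columns grow to the right and rows downward; lengths in m; the calibration is good to about 2 mm. A picture is of the moment at which its call begins. There is no depth.
- ctrl.hand_in(): hands the job in, once; it reports no verdict.
The state is a dict: "time_s": time; "qpos": joint angles; "joint_vel": joint speeds; "tau": joint torques, N m; "ee_pos": TCP position; "eef_rot": TCP orientation; "force": force on the tool from outside, world axes, zero at the start; "moment": the same for the moment, N m; "grip_width": finger opening in m.
Only numpy, scipy, OpenCV 4.12 (cv2) and the standard library are available. Lean on these libraries where they do the work, as an engineer would, in place of code of your own. Each camera call takes 0.05 s, during which the arm holds its last target.

TASK

On the kit block, swing the keeper bar by its upright knob off the bit cassette and fully shut over the three bushes, so that it snaps past its sprung ball. Then pinch the cassette's two side catches together, draw it straight up out of its bay and finish while still holding it by the catches, level and still, about 10 cm above where it sat. Leave the bushes in their pockets and the other things on the bench where they are.

Things in the scene. Friction and masses are not known exactly. Their poses are not given: they have to be found in the camera images.
- kit_block: Fixed aluminium base 150 x 205 x 6 mm; origin at the centre of its underside, on the bench. Its -x half has the cassette's bay, its +x half a wooden step with three pocketed bushes (tops 63 mm above the bench), its +y end the keeper's pivot post, its -y end the detent post (stop 73 mm high). Bay centre (-36, 0) mm; bay brackets 30 mm high reach 34 mm either side of it in y, their lips in to 25 mm.
- keeper (a joint): Keeper bar angle, rad. 0: fully shut at its stop, the bar pointing along the kit block's -y over the bushes. Growing: the free end swings to the block's -x (clockwise from above), over the cassette, which it bars at the start (0.68 to 0.95). About 0.5 N at the knob moves it; from 0.13 to 0.06 it rides over a sprung ball (a few N); below 0.045 it has snapped past, is shut and stays.
- keeper_knob (a point): Centre of the black upright round knob at the keeper bar's free end, 16 mm across, 30 mm tall, 165 mm from the pivot axis. The centre is 90 mm above the bench, the knob's top 105 mm, its foot (the bar's top face) 75 mm. The bar is a flat steel strip 16 mm wide and 8 mm thick, its underside 67 mm above the bench.
- keeper_hinge (a point): Point on the keeper bar's vertical pivot axis, 90 mm above the bench; at (45, 85) mm in the kit block's frame. The pivot's cap ends 80 mm above the bench.
- cassette_grip (a point): Middle of the bit cassette between its two catch tabs, half-way up the tabs: 42 mm above its underside, 48 mm above the bench while seated. Grey block 64 (x) x 40 (y) x 46 mm, steel bits on top to 56 mm, about 0.2 kg. In the bay its axes are the kit block's. Lips of the bay hook over its catches' noses, so it comes out only with both catches pinched and the keeper bar out of the way.
- catch_left_pad (a point): Middle of the outer face of the catch tab on the cassette's +y side: an upright ribbed black tab 28 mm wide (x), from 34 to 62 mm above the bench while seated. Its outer face is 28 mm from the cassette's middle when free, 22 mm when fully pinched. Its foot has a nose that hooks under the bay's lip.
- catch_right_pad (a point): The same on the cassette's -y side. Together the tabs measure 56 mm across when free and 44 mm when fully pinched.
- catch_left (a joint): How far the +y catch is pushed in (m): 0 free, 0.006 fully in against its stop. Sprung: about 1.5 N to start, 4.5 N at the stop; beyond that the grip bears on the solid cassette. It must be over 0.004 to free its nose.
- catch_right (a joint): How far the -y catch is pushed in (m), same as the other.
- cassette: The bit cassette; origin at the centre of its underside, z up, axes as told for its grip point. Seated, its origin is 6 mm above the bench.
- spare_bush0: One of the three turned steel bushes, 24 mm across and 30 mm tall, upright in its pocket under the shut bar; origin at the centre of its underside. Leave it there.
- spare_bush1: One of the three turned steel bushes, 24 mm across and 30 mm tall, upright in its pocket under the shut bar; origin at the centre of its underside. Leave it there.
- spare_bush2: One of the three turned steel bushes, 24 mm across and 30 mm tall, upright in its pocket under the shut bar; origin at the centre of its underside. Leave it there.
- drift: Brass rod 13 x 130 x 13 mm lying in front of the kit block; origin under its centre. Bystander.
- hex_keys: Folding hex key set 36 x 95 x 26 mm lying at the -y side of the kit block; origin under its centre. Bystander.
- pc_mouse: Computer mouse 100 x 66 x 38 mm, origin under its centre. Bystander.
- small_torch: Torch 36 x 113 x 36 mm lying down, origin under its centre. Bystander.
- bit_box: Small clear lidded box 71 x 111 x 28 mm, origin under its centre. Bystander.
Mind the look-alikes: they are no part of the job. Leave any orange or red look-alike of the cassette alone.

How it is judged:
By the outcome, as a careful person would: the job done as asked, in the order asked, and still so for the second after the job is handed in, while the arm keeps its last pose, push and grip.
It also fails if it takes over 51 s, if anything falls off the work surface, if the arm or the gripper's body presses on something with over 40 N, if the wrist force passes 120 N, or if a joint passes its speed limit or range.

## Working session

There is one attempt and no reset: what is moved stays moved. The work goes in short steps, Python scripts to look and compute and a shell command to move; the robot and the scene stay as the last step left them, time stands still between calls to the robot, and variables do not carry over. Pictures are saved under pics/ and viewed, and the job is handed in when it is done.

```bash
mkdir -p pics; cat > h.py <<'E'
from station import ctrl
import numpy as np, cv2, json
def snap(n,f):
    c=ctrl.camera(n); p=np.array(c["pixels"]); cv2.imwrite(f"pics/{f}.png",p)
    json.dump({k:(np.array(c[k]).tolist()) for k in c if k!="pixels"},open(f"pics/{f}.json","w")); return c
def load(f): return json.load(open(f"pics/{f}.json"))
def ray(f,u,v):
    c=load(f); T=np.array(c["world_from_camera"]); d=np.array([(u-c["cx"])/c["fx"],-(v-c["cy"])/c["fy"],-1])
    return T[:3,3],T[:3,:3]@d
def atz(f,u,v,z):
    o,d=ray(f,u,v); return o+d*(z-o[2])/d[2]
def proj(f,P):
    c=load(f); T=np.array(c["world_from_camera"]); q=T[:3,:3].T@(np.array(P)-T[:3,3])
    return c["cx"]+c["fx"]*q[0]/-q[2], c["cy"]-c["fy"]*q[1]/-q[2]
def tri(*obs):
    A=np.zeros((3,3));b=np.zeros(3)
    for f,u,v in obs:
        o,d=ray(f,u,v); d=d/np.linalg.norm(d); M=np.eye(3)-np.outer(d,d); A+=M;b+=M@o
    p=np.linalg.solve(A,b); return p,[np.round(np.array(proj(f,p))-(u,v),1) for f,u,v in obs]
def crop(f,u0,v0,u1,v1,k,out):
    p=cv2.imread(f"pics/{f}.png")[v0:v1,u0:u1]; cv2.imwrite(f"pics/{out}.png",cv2.resize(p,None,fx=k,fy=k,interpolation=cv2.INTER_CUBIC))
E
python3 - <<'E'
from h import *
for n in("scene","top","wrist"):
    c=snap(n,n+"0"); print(n,{k:c[k] for k in c if k not in("pixels","world_from_camera")}); print(np.round(c["world_from_camera"],3))
print(ctrl.get_obs())
E
```

```text
scene {'fx': 473.8740833922403, 'fy': 473.8740833922403, 'cx': 313.5680422699938, 'cy': 230.40034843063606}
[[ 0.799  0.411 -0.439  0.025]
 [-0.601  0.569 -0.561 -0.623]
 [ 0.019  0.712  0.701  0.861]
 [ 0.     0.     0.     1.   ]]
top {'fx': 608.1492094259028, 'fy': 608.1492094259028, 'cx': 326.4608851698836, 'cy': 242.91388499267896}
[[ 0.015  0.977 -0.213  0.226]
 [-1.     0.014 -0.009 -0.014]
 [-0.006  0.213  0.977  1.402]
 [ 0.     0.     0.     1.   ]]
wrist {'fx': 365.88672463616007, 'fy': 365.88672463616007, 'cx': 320.4443696553247, 'cy': 239.64742668165144}
[[ 0.413 -0.879 -0.239  0.158]
 [ 0.911  0.398  0.109  0.532]
 [-0.001 -0.263  0.965  0.383]
 [ 0.     0.     0.     1.   ]]
{'time_s': 0.15, 'qpos': array([ 1.07838828e+00,  3.00330751e-01,  1.52142039e+00, -4.70262380e-05,
        1.32067430e+00, -6.65527613e-02]), 'joint_vel': array([ 0.00012541, -0.00120439, -0.00142231,  0.00033368, -0.00073783,
       -0.00087211]), 'tau': array([ 6.93607235e-04, -5.31968093e+01, -3.52821994e+01,  7.08930055e-02,
        2.35433184e-02, -9.69521670e-05]), 'ee_pos': array([0.22714084, 0.50078967, 0.30223126]), 'eef_rot': array([-3.14075868e+00, -9.93081392e-06,  2.71574903e+00]), 'force': array([-0.78649812, -0.16862313,  0.42199641]), 'moment': array([0.0374187 , 0.0430571 , 0.00532038]), 'grip_width': 0.09376223152149014}
```

View pics/scene0.png

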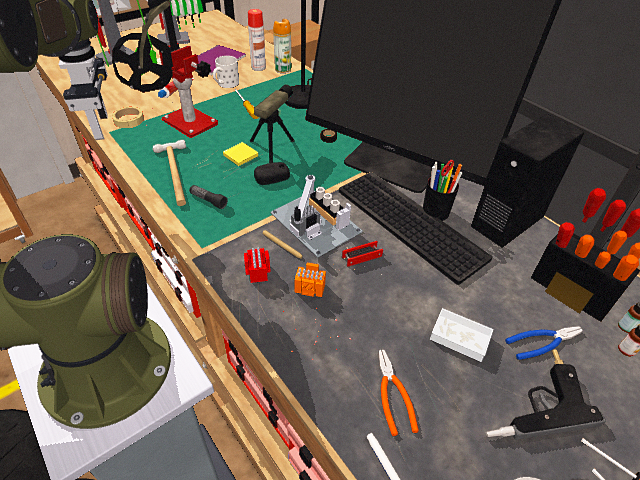

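View pics/top0.png

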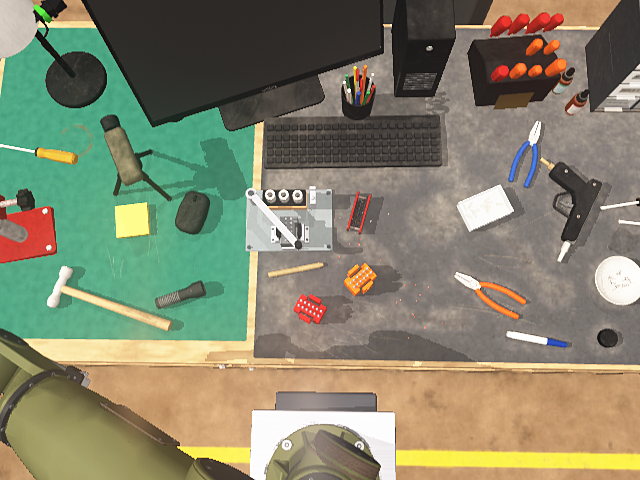

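View pics/wrist0.png

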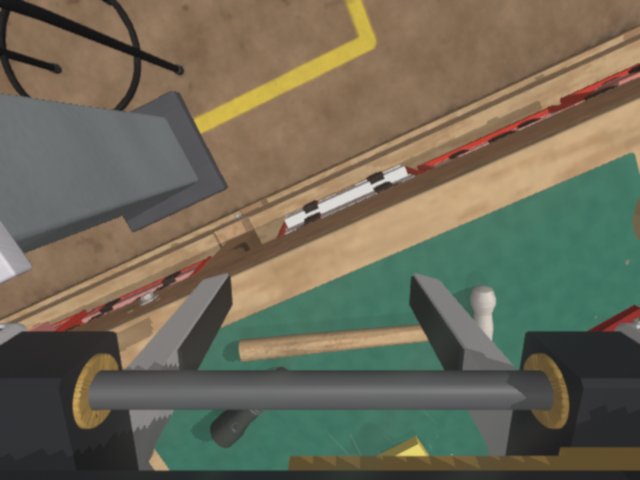

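The kit block is at about (290,220) in top and (318,218) in scene. The bar runs diagonally in top, from the pivot at (250,193) to the knob at about (297,240). I'll enlarge both views.

```bash
python3 - <<'E'
from h import *
crop("top0",235,175,345,260,7,"ct"); crop("scene0",265,165,385,260,6,"cs")
E
```

```text
(no output)
```

View pics/ct.png

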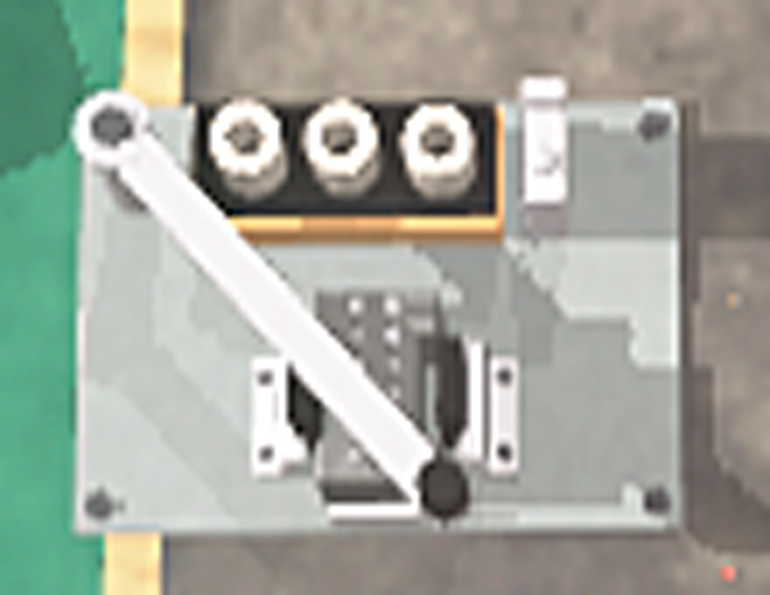

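View pics/cs.png

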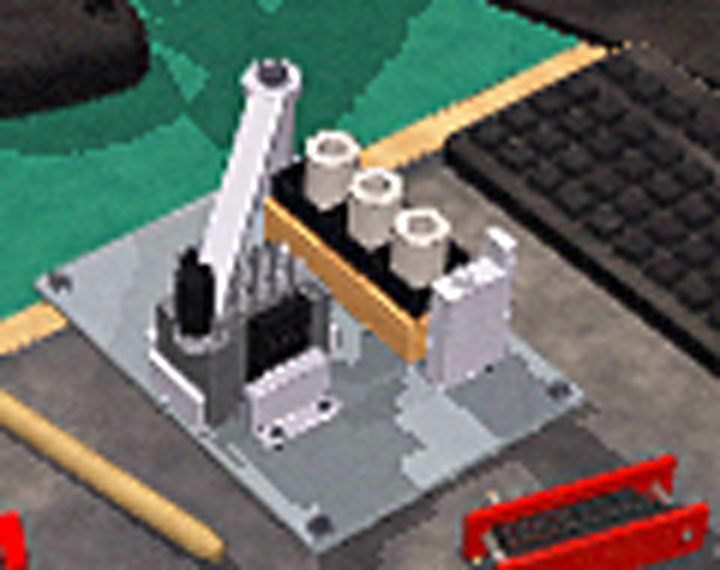

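```bash
python3 - <<'E'
from h import *
T=lambda x,y:("top0",235+(x+.5)/7-.5,175+(y+.5)/7-.5)
S=lambda x,y:("scene0",265+(x+.5)/6-.5,165+(y+.5)/6-.5)
for n,a,b in [("knobtop",(442,482),(193,255)),("pivot",(110,127),(271,72)),("bush0",(245,138),(333,147)),("bush1",(341,141),(376,184)),("bush2",(438,142),(421,225)),("scrBL",(99,505),(60,283)),("scrBR",(655,500),(320,524)),("scrTR",(655,125),(559,390))]:
    print(n,tri(T(*a),S(*b)))
pl=[atz(*T(*q),0.006) for q in [(76,530),(683,525),(683,100)]]; print(np.round(pl,4))
pl=[atz(*S(*q),0.006) for q in [(37,287),(318,550),(583,397)]]; print(np.round(pl,4))
E
```

```text
knobtop (array([0.50518847, 0.05936251, 0.11593286]), [array([ 0.2, -0.4]), array([-0.4,  0.1])])
pivot (array([0.62903326, 0.17255885, 0.0781973 ]), [array([ 0. , -0.1]), array([-0.1,  0. ])])
bush0 (array([0.63105791, 0.13007921, 0.06262474]), [array([ 0.1, -0.3]), array([-0.2,  0.1])])
bush1 (array([0.63017959, 0.09845959, 0.06359631]), [array([ 0.1, -0.3]), array([-0.2,  0.1])])
bush2 (array([0.63027443, 0.06688354, 0.0625429 ]), [array([ 0.1, -0.1]), array([-0.1,  0. ])])
scrBL (array([0.51928469, 0.18118254, 0.00383059]), [array([ 0. , -0.1]), array([-0.1,  0. ])])
scrBR (array([ 0.52296739, -0.00553578,  0.00642604]), [array([-0.,  0.]), array([ 0., -0.])])
scrTR (array([ 0.65392686, -0.00355755,  0.00645978]), [array([-0.,  0.]), array([ 0., -0.])])
[[ 0.51    0.1883  0.006 ]
 [ 0.5146 -0.015   0.006 ]
 [ 0.6632 -0.013   0.006 ]]
[[ 0.5084  0.1829  0.006 ]
 [ 0.5138 -0.0162  0.006 ]
 [ 0.6598 -0.0125  0.006 ]]
```

```bash
python3 - <<'E'
from h import *
print(tri(("top0",155,125),("scene0",307,118)),tri(("top0",383,50),("scene0",500,180)))
print("mouse top etc", atz("top0",190,212,0.03), "tripod",atz("top0",105,122,.2))
E
cat > rel.py <<'E'
import sys
from h import *
# usage: rel.py x y z yaw  -> needed shift in tool axes, rotation
from scipy.spatial.transform import Rotation as Ro
o=ctrl.get_obs(); R=Ro.from_euler("xyz",o["eef_rot"])
x,y,z,yaw=map(float,sys.argv[1:5]); d=R.inv().apply(np.array([x,y,z])-o["ee_pos"])
rv=(R.inv()*Ro.from_euler("xyz",[np.pi,0,yaw])).as_rotvec()
print("t",round(o["time_s"],2),"pos",np.round(o["ee_pos"],4),"rot",np.round(o["eef_rot"],4),"F",np.round(o["force"],1),"w",round(o["grip_width"],4))
print("shift/0.04:",np.round(d/.04,3)," turn/4deg:",np.round(np.degrees(rv)/4,3))
E
python3 rel.py 0.507 0.061 0.30 0.74
```

```text
(array([0.78611929, 0.39835236, 0.08872664]), [array([ 0.1, -0.1]), array([-0.1,  0. ])]) (array([ 0.99350355, -0.13945406,  0.09479599]), [array([ 4.5, -5.4]), array([-6.4,  1.5])])
mouse top etc [0.59461984 0.31852083 0.03      ] tripod [0.74370902 0.47022205 0.2       ]
t 0.15 pos [0.2271 0.5008 0.3022] rot [-3.1408 -0.      2.7157] F [-0.8 -0.2  0.4] w 0.0938
shift/0.04: [-10.913  -7.123   0.062]  turn/4deg: [-8.0000e-03  1.2000e-02  2.8301e+01]
```

```bash
python3 -m pendant '[{"tx":-0.84,"ty":-0.55},{"tx":-0.84,"ty":-0.55},{"tx":-0.84,"ty":-0.55},{"tx":-0.84,"ty":-0.55},{"tx":-0.84,"ty":-0.55},{"tx":-0.84,"ty":-0.55},{"tx":-0.84,"ty":-0.55}]' 10; python3 rel.py 0.507 0.061 0.30 0.74
```

```text
t 0.15 pos [0.2271 0.5008 0.3022] rot [-3.1408 -0.      2.7157] F [-0.8 -0.2  0.4] w 0.0938
shift/0.04: [-10.913  -7.123   0.062]  turn/4deg: [-8.0000e-03  1.2000e-02  2.8301e+01]$[0]: bad value
```

```bash
python3 -m pendant '[{"rx":0,"ry":0,"rz":0,"tx":-0.84,"ty":-0.55,"tz":0,"grip":-1},{"rx":0,"ry":0,"rz":0,"tx":-0.84,"ty":-0.55,"tz":0,"grip":-1},{"rx":0,"ry":0,"rz":0,"tx":-0.84,"ty":-0.55,"tz":0,"grip":-1},{"rx":0,"ry":0,"rz":0,"tx":-0.84,"ty":-0.55,"tz":0,"grip":-1},{"rx":0,"ry":0,"rz":0,"tx":-0.84,"ty":-0.55,"tz":0,"grip":-1},{"rx":0,"ry":0,"rz":0,"tx":-0.84,"ty":-0.55,"tz":0,"grip":-1}]' 10; python3 rel.py 0.507 0.061 0.30 0.74
```

```text
time_s: 0.65
ee_pos: [0.3565, 0.2941, 0.3]
eef_rot: [-3.138, -0.002, 2.726]
force: [0.6, 0.8, -0.3]
grip_width: 0.0938
t 0.65 pos [0.3565 0.2941 0.3   ] rot [-3.1382e+00 -1.7000e-03  2.7264e+00] F [ 0.6  0.8 -0.3] w 0.0938
shift/0.04: [-5.794e+00 -3.814e+00  4.000e-03]  turn/4deg: [-0.055  0.033 28.453]
```

```bash
python3 -m pendant '[{"rx":0,"ry":0,"rz":0,"tx":-0.84,"ty":-0.55,"tz":0,"grip":-1},{"rx":0,"ry":0,"rz":0,"tx":-0.84,"ty":-0.55,"tz":0,"grip":-1},{"rx":0,"ry":0,"rz":0,"tx":-0.84,"ty":-0.55,"tz":0,"grip":-1},{"rx":0,"ry":0,"rz":0,"tx":-0.84,"ty":-0.55,"tz":0,"grip":-1},{"rx":0,"ry":0,"rz":0,"tx":-0.84,"ty":-0.55,"tz":0,"grip":-1},{"rx":0,"ry":0,"rz":0,"tx":-0.84,"ty":-0.55,"tz":0,"grip":-1},{"rx":0,"ry":0,"rz":1,"tx":-0.6,"ty":-0.35,"tz":0,"grip":-1},{"rx":0,"ry":0,"rz":1,"tx":0,"ty":0,"tz":0,"grip":-1}]' 10; python3 -m pendant '[{"rx":0,"ry":0,"rz":1,"tx":0,"ty":0,"tz":0,"grip":-1},{"rx":0,"ry":0,"rz":1,"tx":0,"ty":0,"tz":0,"grip":-1},{"rx":0,"ry":0,"rz":1,"tx":0,"ty":0,"tz":0,"grip":-1},{"rx":0,"ry":0,"rz":1,"tx":0,"ty":0,"tz":0,"grip":-1},{"rx":0,"ry":0,"rz":1,"tx":0,"ty":0,"tz":0,"grip":-1},{"rx":0,"ry":0,"rz":1,"tx":0,"ty":0,"tz":0,"grip":-1},{"rx":0,"ry":0,"rz":1,"tx":0,"ty":0,"tz":0,"grip":-1},{"rx":0,"ry":0,"rz":1,"tx":0,"ty":0,"tz":0,"grip":-1}]' 10 ; python3 rel.py 0.507 0.061 0.30 0.74
```

```text
time_s: 1.32
ee_pos: [0.509, 0.053, 0.2998]
eef_rot: [-3.138, -0.001, 2.58]
force: [-0.7, 0.2, -0.1]
grip_width: 0.0938
time_s: 1.98
ee_pos: [0.5096, 0.0496, 0.2973]
eef_rot: [-3.133, -0.0, 1.987]
force: [-0.4, 0.0, -0.0]
grip_width: 0.0938
t 1.98 pos [0.5096 0.0496 0.2973] rot [-3.1332e+00 -1.0000e-04  1.9873e+00] F [-0.4  0.  -0. ] w 0.0938
shift/0.04: [ 0.287  0.056 -0.068]  turn/4deg: [-0.105  0.073 17.866]
```

```bash
python3 -m pendant '[{"rx":0,"ry":0,"rz":1,"tx":0,"ty":0,"tz":0,"grip":-1},{"rx":0,"ry":0,"rz":1,"tx":0,"ty":0,"tz":0,"grip":-1},{"rx":0,"ry":0,"rz":1,"tx":0,"ty":0,"tz":0,"grip":-1},{"rx":0,"ry":0,"rz":1,"tx":0,"ty":0,"tz":0,"grip":-1},{"rx":0,"ry":0,"rz":1,"tx":0,"ty":0,"tz":0,"grip":-1},{"rx":0,"ry":0,"rz":1,"tx":0,"ty":0,"tz":0,"grip":-1},{"rx":0,"ry":0,"rz":1,"tx":0,"ty":0,"tz":0,"grip":-1},{"rx":0,"ry":0,"rz":1,"tx":0,"ty":0,"tz":0,"grip":-1}]' 10 ; python3 rel.py 0.507 0.061 0.30 0.74; python3 - <<'E'
from h import *
snap("wrist","w1")
E
```

```text
time_s: 2.65
ee_pos: [0.509, 0.0495, 0.2955]
eef_rot: [-3.131, 0.005, 1.4]
force: [0.6, -0.6, -0.1]
grip_width: 0.0938
t 2.65 pos [0.509  0.0495 0.2955] rot [-3.1307  0.0052  1.3997] F [ 0.6 -0.6 -0.1] w 0.0938
shift/0.04: [ 0.273 -0.099 -0.112]  turn/4deg: [-0.125  0.124  9.45 ]
```

View pics/w1.png

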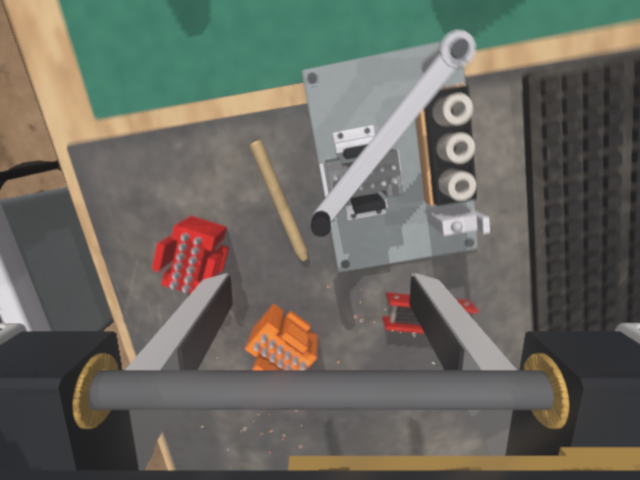

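Wrist view: the knob top is at about (319,218), the pivot cap at (458,46), the bush tops at (457,109), (457,147) and (457,185), and the plate screws at (311,78), (345,264) and (471,242). I'll enlarge the crop.

```bash
python3 - <<'E'
from h import *
crop("w1",295,20,495,280,3,"cw1"); 
E
```

```text
(no output)
```

View pics/cw1.png

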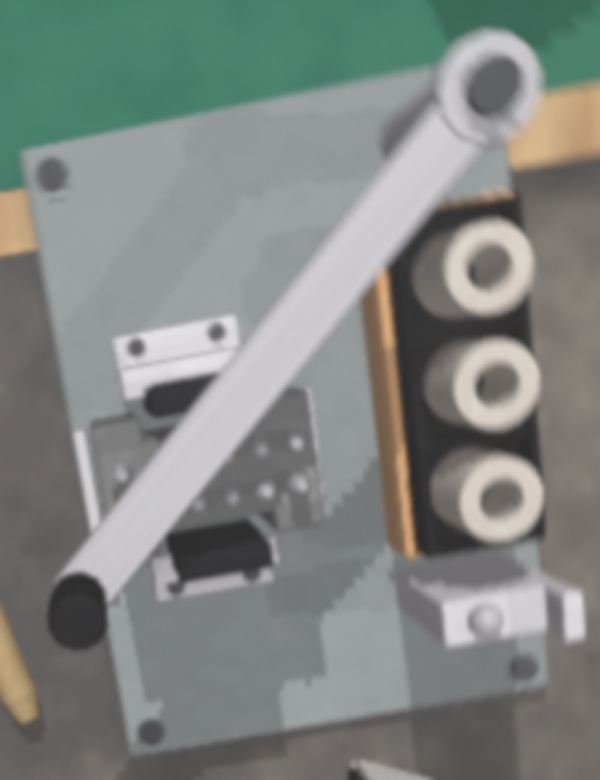

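```bash
python3 - <<'E'
from h import *
from scipy.optimize import least_squares
W=lambda x,y:("w1",295+(x+.5)/3-.5,20+(y+.5)/3-.5)
T=lambda x,y:("top0",235+(x+.5)/7-.5,175+(y+.5)/7-.5)
S=lambda x,y:("scene0",265+(x+.5)/6-.5,165+(y+.5)/6-.5)
L=[("knobtop",(442,482),(193,255),(77,619)),("pivot",(110,127),(271,72),(492,84)),("bush0",(245,138),(333,147),(489,267)),("bush1",(341,141),(376,184),(497,384)),("bush2",(438,142),(421,225),(502,497)),("scrBL",(99,505),(60,283),(51,174)),("scrBR",(655,500),(320,524),(150,732)),("scrTR",(655,125),(559,390),(523,667))]
for n,a,b,c in L: 
    p,r=tri(T(*a),S(*b),W(*c)); print(n,np.round(p,4),[list(x) for x in r])
for n,a,b,c in L[:2]:
    for q in (T(*a),S(*b),W(*c)): print(n,q[0],np.round(atz(*q,.105 if n=="knobtop" else .08),4))
E
```

```text
knobtop [0.508  0.0619 0.1111] [[np.float64(-0.8), np.float64(-1.2)], [np.float64(-0.0), np.float64(0.6)], [np.float64(-2.2), np.float64(2.0)]]
pivot [0.6296 0.1719 0.0787] [[np.float64(0.3), np.float64(-0.4)], [np.float64(0.2), np.float64(-0.1)], [np.float64(-2.2), np.float64(-0.8)]]
bush0 [0.6315 0.1297 0.0631] [[np.float64(0.3), np.float64(-0.5)], [np.float64(-0.0), np.float64(-0.1)], [np.float64(-1.7), np.float64(-0.5)]]
bush1 [0.6311 0.0985 0.0636] [[np.float64(0.1), np.float64(-0.6)], [np.float64(0.0), np.float64(-0.1)], [np.float64(-2.0), np.float64(0.0)]]
bush2 [0.631  0.0669 0.0625] [[np.float64(0.1), np.float64(-0.4)], [np.float64(0.1), np.float64(-0.1)], [np.float64(-1.6), np.float64(-0.0)]]
scrBL [0.5199 0.1813 0.0032] [[np.float64(0.0), np.float64(-0.3)], [np.float64(0.1), np.float64(0.1)], [np.float64(-0.9), np.float64(-0.3)]]
scrBR [ 0.5229 -0.0058  0.0069] [[np.float64(0.1), np.float64(-0.0)], [np.float64(0.1), np.float64(-0.1)], [np.float64(-0.2), np.float64(-0.2)]]
scrTR [ 0.6541 -0.0037  0.0068] [[np.float64(0.1), np.float64(-0.1)], [np.float64(0.1), np.float64(-0.1)], [np.float64(-0.7), np.float64(-0.2)]]
knobtop top0 [0.5068 0.0604 0.105 ]
knobtop scene0 [0.5131 0.0691 0.105 ]
knobtop w1 [0.5095 0.0617 0.105 ]
pivot top0 [0.6283 0.1724 0.08  ]
pivot scene0 [0.6278 0.1707 0.08  ]
pivot w1 [0.6307 0.1709 0.08  ]
```

```bash
python3 -m pendant '[{"rx":0,"ry":0,"rz":1,"tx":0,"ty":0,"tz":0,"grip":-1},{"rx":0,"ry":0,"rz":1,"tx":0,"ty":0,"tz":0,"grip":-1},{"rx":0,"ry":0,"rz":1,"tx":0,"ty":0,"tz":0,"grip":-1},{"rx":0,"ry":0,"rz":1,"tx":0,"ty":0,"tz":0,"grip":-1},{"rx":0,"ry":0,"rz":1,"tx":0,"ty":0,"tz":0,"grip":-1},{"rx":0,"ry":0,"rz":1,"tx":0,"ty":0,"tz":0,"grip":-1},{"rx":0,"ry":0,"rz":1,"tx":0,"ty":0,"tz":0,"grip":-1},{"rx":0,"ry":0,"rz":1,"tx":0,"ty":0,"tz":0,"grip":-1}]' 10 ; python3 rel.py 0.508 0.061 0.20 0.74
```

```text
time_s: 3.37
ee_pos: [0.5085, 0.0495, 0.2941]
eef_rot: [-3.133, 0.012, 0.826]
force: [-0.2, -0.5, 0.5]
grip_width: 0.094
t 3.37 pos [0.5085 0.0495 0.2941] rot [-3.1331  0.0124  0.8264] F [-0.2 -0.5  0.5] w 0.094
shift/0.04: [ 0.231 -0.184  2.352]  turn/4deg: [-0.113  0.183  1.237]
```

```bash
python3 -m pendant '[{"rx":-0.11,"ry":0.18,"rz":0.9,"tx":0.2,"ty":-0.2,"tz":0.6,"grip":-1},{"rx":0,"ry":0,"rz":0.3,"tx":0,"ty":0,"tz":0.8,"grip":-0.5},{"rx":0,"ry":0,"rz":0,"tx":0,"ty":0,"tz":0.6,"grip":-0.3},{"rx":0,"ry":0,"rz":0,"tx":0,"ty":0,"tz":0,"grip":-0.3}]' 10 ; python3 rel.py 0.508 0.061 0.177 0.74;  python3 - <<'E'
from h import *
snap("wrist","w2")
E
```

```text
time_s: 3.7
ee_pos: [0.5081, 0.0612, 0.2126]
eef_rot: [3.139, -0.003, 0.74]
force: [-0.4, -1.0, -1.6]
grip_width: 0.0772
t 3.7 pos [0.5081 0.0612 0.2126] rot [ 3.1393 -0.0033  0.7402] F [-0.4 -1.  -1.6] w 0.0772
shift/0.04: [-0.007  0.001  0.891]  turn/4deg: [ 0.033 -0.047  0.003]
```

View pics/w2.png

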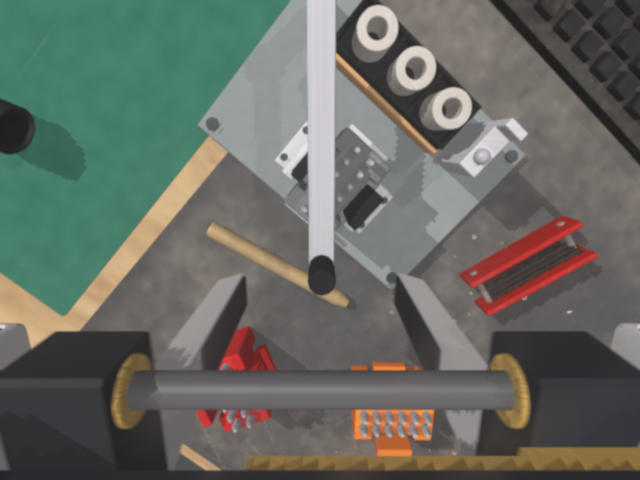

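The bar is vertical in the wrist view and the knob top is at about (321,278), centred between the fingers. Next I'll check where it should project along the tool's x.

```bash
python3 - <<'E'
from h import *
print(proj("w2",[.508,.061,.105]),proj("w2",[.508,.061,.075]),atz("w2",321,279,.105))
E
python3 -m pendant '[{"rx":0,"ry":0,"rz":0,"tx":0,"ty":0,"tz":0.55,"grip":-0.3},{"rx":0,"ry":0,"rz":0,"tx":0,"ty":0,"tz":0.3,"grip":0.0},{"rx":0,"ry":0,"rz":0,"tx":0,"ty":0,"tz":0,"grip":0.5}]' 8 ; python3 rel.py 0.508 0.061 0.177 0.74;  python3 - <<'E'
from h import *
snap("wrist","w3")
E
```

```text
(np.float64(319.2082898969928), np.float64(284.474594398075)) (np.float64(319.24941278029877), np.float64(266.56803840647586)) [0.51104903 0.06244755 0.105     ]
time_s: 4.0
ee_pos: [0.5106, 0.0612, 0.184]
eef_rot: [3.135, -0.008, 0.744]
force: [0.2, 0.5, 0.2]
grip_width: 0.0532
t 4.0 pos [0.5106 0.0612 0.184 ] rot [ 3.1349 -0.0084  0.7436] F [0.2 0.5 0.2] w 0.0532
shift/0.04: [-0.052 -0.042  0.174]  turn/4deg: [ 0.095 -0.121  0.051]
```

View pics/w3.png

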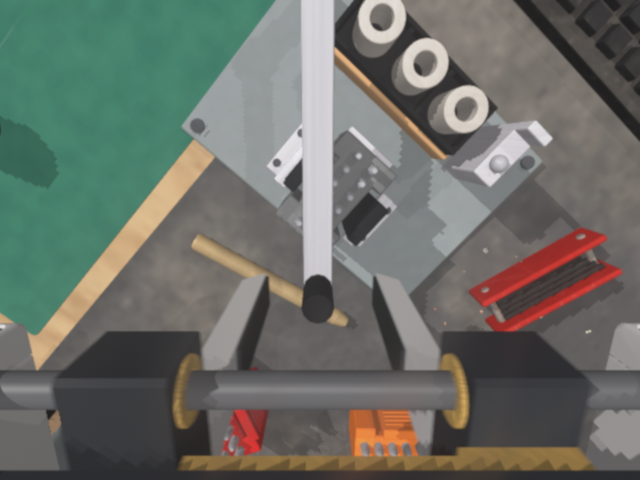

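```bash
python3 -m pendant '[{"rx":0.1,"ry":-0.1,"rz":0,"tx":0,"ty":0,"tz":0.18,"grip":0.5},{"rx":0,"ry":0,"rz":0,"tx":0,"ty":0,"tz":0,"grip":0.7},{"rx":0,"ry":0,"rz":0,"tx":0,"ty":0,"tz":0,"grip":1},{"rx":0,"ry":0,"rz":0,"tx":0,"ty":0,"tz":0,"grip":1},{"rx":0,"ry":0,"rz":0,"tx":0,"ty":0,"tz":0,"grip":1}]' 8 ; python3 rel.py 0.508 0.061 0.177 0.74;  python3 - <<'E'
from h import *
snap("wrist","w4")
E
```

```text
time_s: 4.47
ee_pos: [0.5124, 0.0612, 0.1817]
eef_rot: [3.139, -0.006, 0.744]
force: [0.3, 0.4, 0.9]
grip_width: 0.0161
t 4.47 pos [0.5124 0.0612 0.1817] rot [ 3.1386 -0.0056  0.7443] F [0.3 0.4 0.9] w 0.0161
shift/0.04: [-0.085 -0.072  0.116]  turn/4deg: [ 0.042 -0.08   0.062]
```

View pics/w4.png

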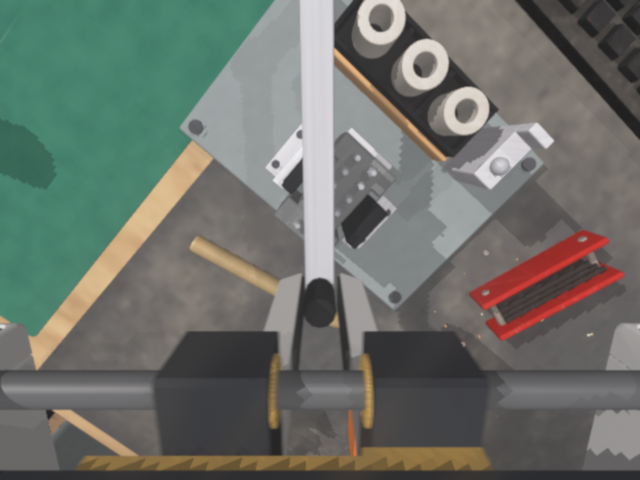

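```bash
python3 -m pendant '[{"rx":0,"ry":-0.05,"rz":-0.5,"tx":0,"ty":0.14,"tz":0.1,"grip":1},{"rx":0,"ry":0,"rz":-1,"tx":0.01,"ty":0.29,"tz":0,"grip":1},{"rx":0,"ry":0,"rz":-1,"tx":0.01,"ty":0.29,"tz":0,"grip":1},{"rx":0,"ry":0,"rz":-1,"tx":0.01,"ty":0.29,"tz":0,"grip":1}]' 8 ; python3 - <<'E'
from h import *
o=ctrl.get_obs();print(o["ee_pos"]);d=o["ee_pos"][:2]-[.630,.1715];print(np.hypot(*d),np.arctan2(-d[0],-d[1]),np.pi/2-o["eef_rot"][2],o["force"])
E
```

```text
time_s: 4.85
ee_pos: [0.5435, 0.0358, 0.1791]
eef_rot: [3.137, -0.003, 0.998]
force: [2.2, 4.5, -3.4]
grip_width: 0.0157
[0.54348878 0.03575915 0.17913172]
0.16096511792149096 0.5674141550554596 0.5731977403134347 [ 2.18461581  4.51503742 -3.44261351]
```

```bash
python3 -m pendant '[{"rx":0,"ry":0,"rz":-1,"tx":0.05,"ty":0.29,"tz":0,"grip":1},{"rx":0,"ry":0,"rz":-1,"tx":0.03,"ty":0.29,"tz":0,"grip":1},{"rx":0,"ry":0,"rz":-1,"tx":0.02,"ty":0.29,"tz":0,"grip":1},{"rx":0,"ry":0,"rz":-1,"tx":0.02,"ty":0.29,"tz":0,"grip":1}]' 8 ; python3 - <<'E'
from h import *
o=ctrl.get_obs();print(o["ee_pos"]);d=o["ee_pos"][:2]-[.630,.1715];print(np.hypot(*d),np.arctan2(-d[0],-d[1]),np.pi/2-o["eef_rot"][2],o["force"])
E
```

```text
time_s: 5.18
ee_pos: [0.5879, 0.017, 0.1791]
eef_rot: [3.14, 0.001, 1.291]
force: [0.4, 3.2, -0.4]
grip_width: 0.0155
[0.58788601 0.01695336 0.17909022]
0.16018192989203112 0.2660406787807267 0.2799471296726548 [ 0.40915752  3.16903454 -0.35997011]
```

```bash
python3 -m pendant '[{"rx":0,"ry":0,"rz":-1,"tx":0.03,"ty":0.29,"tz":0,"grip":1},{"rx":0,"ry":0,"rz":-1,"tx":0.02,"ty":0.29,"tz":0,"grip":1},{"rx":0,"ry":0,"rz":-0.8,"tx":0.01,"ty":0.29,"tz":0,"grip":1}]' 12 ; python3 - <<'E'
from h import *
o=ctrl.get_obs();print(o["ee_pos"]);d=o["ee_pos"][:2]-[.630,.1715];print(np.hypot(*d),np.arctan2(-d[0],-d[1]),np.pi/2-o["eef_rot"][2],o["force"])
E
```

```text
time_s: 5.43
ee_pos: [0.6235, 0.0113, 0.1791]
eef_rot: [-3.141, 0.001, 1.497]
force: [-3.6, 5.9, 2.0]
grip_width: 0.0154
[0.62349405 0.01130446 0.17905178]
0.16032759970820148 0.040590231838682954 0.07392567581548048 [-3.61173046  5.89905106  2.01949098]
```

```bash
python3 -m pendant '[{"rx":0,"ry":0,"rz":-0.5,"tx":0.02,"ty":0.2,"tz":0,"grip":1},{"rx":0,"ry":0,"rz":-0.4,"tx":0,"ty":0.15,"tz":0,"grip":1}]' 12 ; python3 - <<'E'
from h import *
o=ctrl.get_obs();print(o["ee_pos"]);d=o["ee_pos"][:2]-[.630,.1715];print(np.hypot(*d),np.arctan2(-d[0],-d[1]),np.pi/2-o["eef_rot"][2],o["force"])
E
python3 -m pendant '[{"rx":0,"ry":0,"rz":0,"tx":0,"ty":0.12,"tz":0,"grip":1},{"rx":0,"ry":0,"rz":0,"tx":0,"ty":0,"tz":0,"grip":1}]' 12 ; python3 - <<'E'
from h import *
o=ctrl.get_obs();print(o["ee_pos"]);d=o["ee_pos"][:2]-[.630,.1715];print(np.hypot(*d),np.arctan2(-d[0],-d[1]),np.pi/2-o["eef_rot"][2],o["force"])
for n in("scene","top","wrist"): snap(n,n+"5")
crop("top5",235,175,345,260,7,"ct5");crop("scene5",265,165,385,260,6,"cs5")
E
```

```text
time_s: 5.6
ee_pos: [0.6375, 0.0112, 0.1786]
eef_rot: [-3.135, 0.001, 1.565]
force: [-25.8, 3.8, 13.3]
grip_width: 0.0204
[0.63746878 0.01121511 0.17857647]
0.16045880279120897 -0.046563215356611794 0.005534521549956706 [-25.83776988   3.80033496  13.33220917]
time_s: 5.77
ee_pos: [0.6396, 0.0113, 0.1783]
eef_rot: [-3.121, 0.001, 1.568]
force: [-24.4, -0.2, 15.5]
grip_width: 0.022
[0.63956049 0.0112842  0.17834146]
0.1605007965071428 -0.05960191582313214 0.003170925957899806 [-24.35521164  -0.24548181  15.46210328]
```

View pics/wrist5.png

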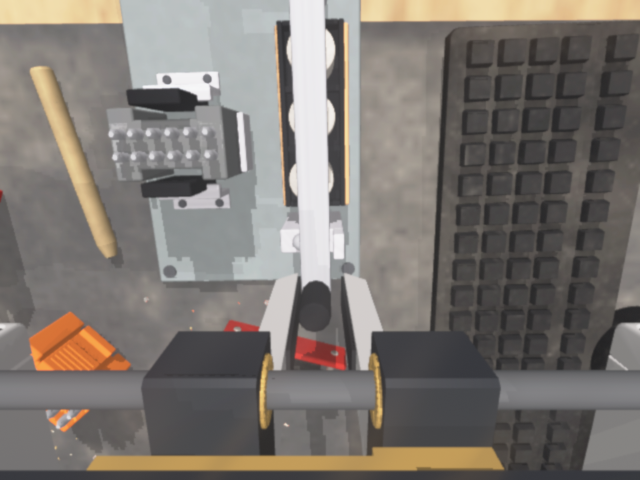

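View pics/cs5.png

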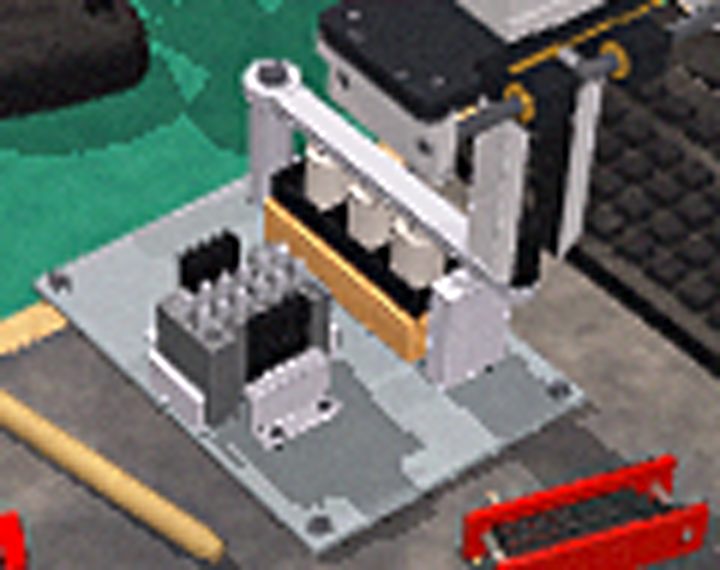

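The scene view shows the bar lying over the three bushes against the stop, and the tool felt 25 N there. I'll ease off, open and rise.

```bash
python3 -m pendant '[{"rx":0,"ry":0,"rz":0,"tx":0,"ty":-0.1,"tz":0,"grip":0.3},{"rx":0,"ry":0,"rz":0,"tx":0,"ty":-0.05,"tz":0,"grip":0},{"rx":0,"ry":0,"rz":0,"tx":0,"ty":0,"tz":0,"grip":0},{"rx":0,"ry":0,"rz":0,"tx":0,"ty":0,"tz":-0.4,"grip":-0.2},{"rx":0,"ry":0,"rz":0,"tx":0,"ty":0,"tz":-0.8,"grip":-0.4},{"rx":0,"ry":0,"rz":0,"tx":0,"ty":0,"tz":-0.8,"grip":-0.8},{"rx":0,"ry":0,"rz":0,"tx":0,"ty":-0.5,"tz":-0.5,"grip":-1},{"rx":0,"ry":0,"rz":0,"tx":0,"ty":-0.9,"tz":0,"grip":-1}]' 12 ;python3 rel.py 0.50 0.086 0.26 3.157;  python3 - <<'E'
from h import *
for n in("scene","top","wrist"): snap(n,n+"6")
crop("top6",235,175,345,260,7,"ct6");crop("scene6",265,165,385,260,6,"cs6")
E
```

```text
time_s: 6.58
ee_pos: [0.5805, 0.0114, 0.2819]
eef_rot: [-3.117, 0.001, 1.567]
force: [-0.1, -1.3, 0.2]
grip_width: 0.0706
t 6.58 pos [0.5805 0.0114 0.2819] rot [-3.1174e+00  7.0000e-04  1.5673e+00] F [-0.1 -1.3  0.2] w 0.0706
shift/0.04: [ 1.859 -2.005  0.596]  turn/4deg: [ -0.279  -0.268 -22.769]
```

View pics/wrist6.png

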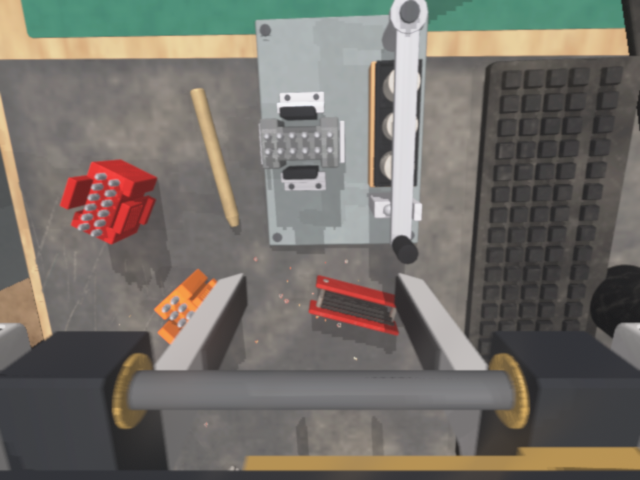

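View pics/cs6.png

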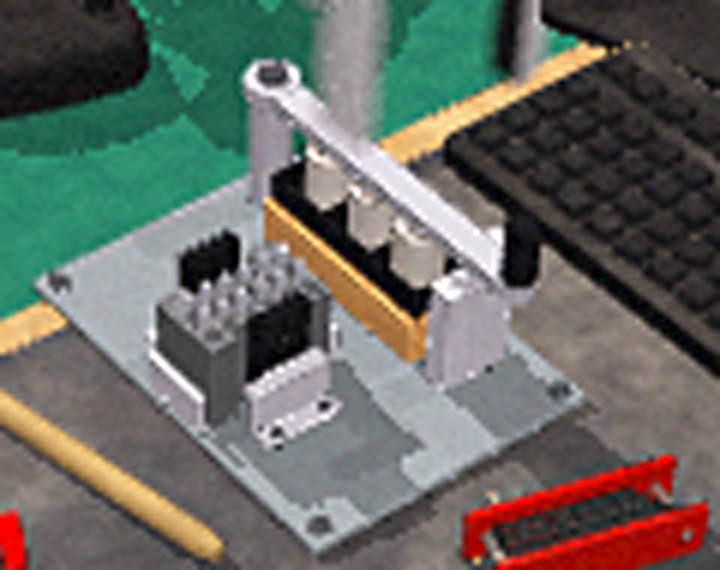

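View pics/ct6.png

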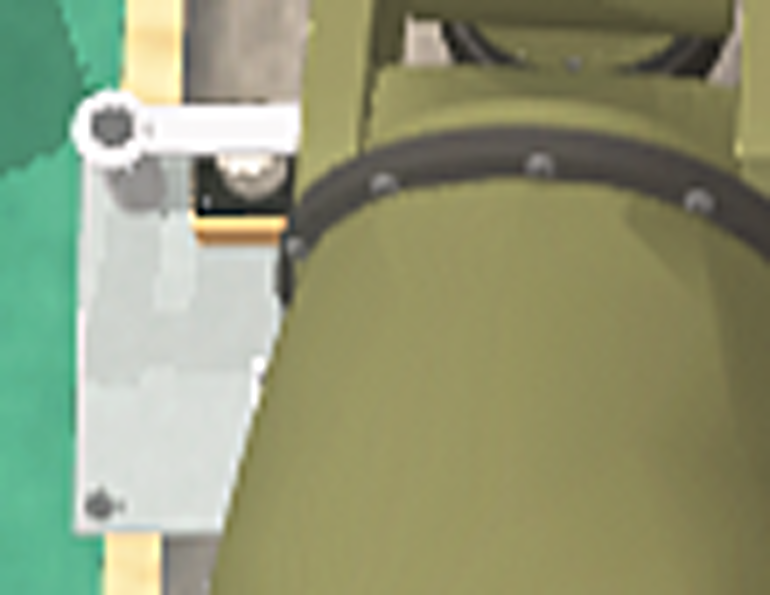

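```bash
python3 - <<'E'
from h import *
crop("wrist6",250,0,430,265,3,"cw6")
crop("scene6",285,195,330,245,12,"cs6b")
E
```

```text
(no output)
```

View pics/cw6.png

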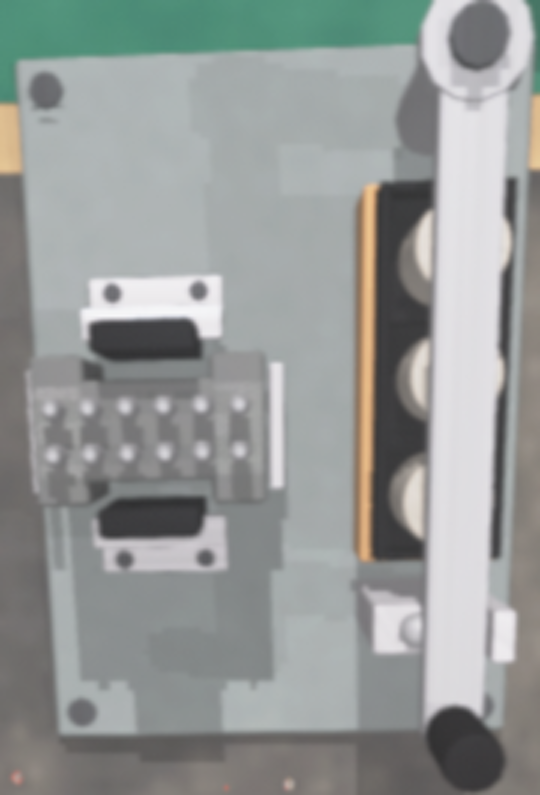

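View pics/cs6b.png

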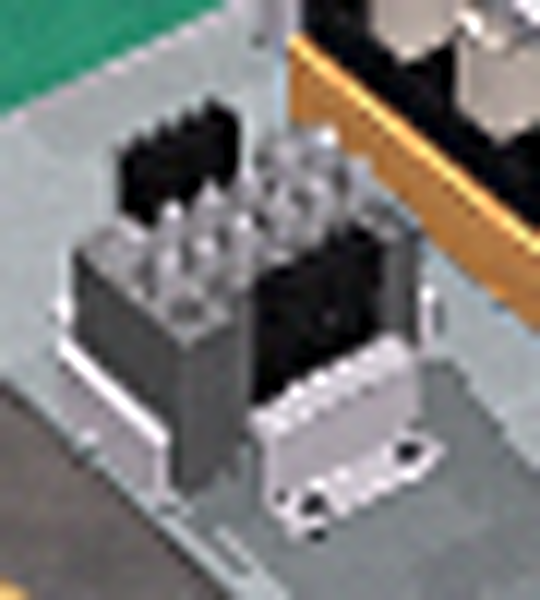

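```bash
python3 - <<'E'
from h import *
W=lambda x,y:("wrist6",250+(x+.5)/3-.5,0+(y+.5)/3-.5)
S=lambda x,y:("scene6",285+(x+.5)/12-.5,195+(y+.5)/12-.5)
print(tri(W(38,503),S(188,342)),tri(W(32,360),S(75,250)))
print("bits",[np.round(atz(*W(*p),.056),4) for p in [(50,408),(239,404),(240,450),(53,453)]])
print("top",[np.round(atz(*W(*p),.052),4) for p in [(32,360),(265,352),(268,497),(38,503)]])
print("tabs",[np.round(atz(*W(*p),.062),4) for p in [(90,322),(200,320),(100,537),(205,528)]])
a,b=atz(*W(480,35),.08),atz(*W(457,715),.075); print("bar",a,b,np.arctan2(a[0]-b[0],a[1]-b[1]))
print("screws",[np.round(atz(*W(*p),.007),4) for p in [(45,90),(82,712)]])
E
```

```text
(array([0.52100693, 0.06585117, 0.05034967]), [array([-0.1, -0.1]), array([0., 0.])]) (array([0.5201513 , 0.10434436, 0.04761326]), [array([-0.6, -0.6]), array([0.2, 0.1])])
bits [array([0.5265, 0.0912, 0.056 ]), array([0.5771, 0.0921, 0.056 ]), array([0.5774, 0.0802, 0.056 ]), array([0.5268, 0.0795, 0.056 ])]
top [array([0.5215, 0.1037, 0.052 ]), array([0.5839, 0.1054, 0.052 ]), array([0.5852, 0.0675, 0.052 ]), array([0.5214, 0.0659, 0.052 ])]
tabs [array([0.5388, 0.1124, 0.062 ]), array([0.5671, 0.1127, 0.062 ]), array([0.5397, 0.0576, 0.062 ]), array([0.5681, 0.06  , 0.062 ])]
bar [0.63112705 0.17129838 0.08      ] [0.63577566 0.01176589 0.075     ] -0.029130702803091713
screws [array([0.5202, 0.1804, 0.007 ]), array([ 0.5247, -0.006 ,  0.007 ])]
```

Both measurements agree that the bar is shut, at θ ≈ 0. The cassette centre is at about (0.551, 0.086) with a yaw of about 0.02. Now I'll move over it and turn the jaws to its y axis.

```bash
python3 -m pendant '[{"rx":-0.25,"ry":0,"rz":-1,"tx":0.9,"ty":-0.35,"tz":0,"grip":-1},{"rx":0,"ry":0,"rz":-1,"tx":0.9,"ty":-0.35,"tz":0,"grip":-1},{"rx":0,"ry":0,"rz":-1,"tx":0,"ty":0,"tz":0,"grip":-1},{"rx":0,"ry":0,"rz":-1,"tx":0,"ty":0,"tz":0,"grip":-1},{"rx":0,"ry":0,"rz":-1,"tx":0,"ty":0,"tz":0,"grip":-1},{"rx":0,"ry":0,"rz":-1,"tx":0,"ty":0,"tz":0,"grip":-1},{"rx":0,"ry":0,"rz":-1,"tx":0,"ty":0,"tz":0,"grip":-1},{"rx":0,"ry":0,"rz":-1,"tx":0,"ty":0,"tz":0,"grip":-1}]' 12
python3 -m pendant '[{"rx":0,"ry":0,"rz":-1,"tx":0,"ty":0,"tz":0,"grip":-1},{"rx":0,"ry":0,"rz":-1,"tx":0,"ty":0,"tz":0,"grip":-1},{"rx":0,"ry":0,"rz":-1,"tx":0,"ty":0,"tz":0,"grip":-1},{"rx":0,"ry":0,"rz":-1,"tx":0,"ty":0,"tz":0,"grip":-1},{"rx":0,"ry":0,"rz":-1,"tx":0,"ty":0,"tz":0,"grip":-1},{"rx":0,"ry":0,"rz":-1,"tx":0,"ty":0,"tz":0,"grip":-1},{"rx":0,"ry":0,"rz":-1,"tx":0,"ty":0,"tz":0,"grip":-1},{"rx":0,"ry":0,"rz":-1,"tx":0,"ty":0,"tz":0,"grip":-1}]' 12
python3 -m pendant '[{"rx":0,"ry":0,"rz":-1,"tx":0,"ty":0,"tz":0,"grip":-1},{"rx":0,"ry":0,"rz":-1,"tx":0,"ty":0,"tz":0,"grip":-1},{"rx":0,"ry":0,"rz":-1,"tx":0,"ty":0,"tz":0,"grip":-1},{"rx":0,"ry":0,"rz":-1,"tx":0,"ty":0,"tz":0,"grip":-1},{"rx":0,"ry":0,"rz":-1,"tx":0,"ty":0,"tz":0,"grip":-1}]' 12
python3 rel.py 0.551 0.0857 0.22 3.162
```

```text
time_s: 7.4
ee_pos: [0.5527, 0.0865, 0.2798]
eef_rot: [-3.138, -0.003, 2.149]
force: [0.5, -0.4, -0.2]
grip_width: 0.0942
time_s: 8.07
ee_pos: [0.5606, 0.0873, 0.2784]
eef_rot: [3.141, -0.001, 2.736]
force: [-0.1, -0.2, 0.5]
grip_width: 0.0939
time_s: 8.48
ee_pos: [0.5655, 0.0877, 0.2774]
eef_rot: [3.14, 0.001, 3.103]
force: [0.5, 0.1, 0.4]
grip_width: 0.094
t 8.48 pos [0.5655 0.0877 0.2774] rot [3.1398e+00 1.3000e-03 3.1031e+00] F [0.5 0.1 0.4] w 0.094
shift/0.04: [ 0.363 -0.068  1.433]  turn/4deg: [ 0.025  0.02  -0.843]
```

```bash
python3 -m pendant '[{"rx":0,"ry":0,"rz":-0.85,"tx":0.36,"ty":-0.07,"tz":0.5,"grip":-1},{"rx":0,"ry":0,"rz":0,"tx":0,"ty":0,"tz":0.8,"grip":-1},{"rx":0,"ry":0,"rz":0,"tx":0,"ty":0,"tz":0,"grip":-1}]' 12
python3 rel.py 0.551 0.0857 0.132 3.162; python3 - <<'E'
from h import *
snap("wrist","w7"); snap("scene","s7"); crop("s7",225,115,385,235,5,"cs7")
for P in [(.551,.0857,.056),(.551,.1137,.062),(.551,.0577,.062)]: print(proj("w7",P))
E
```

```text
time_s: 8.73
ee_pos: [0.554, 0.0858, 0.2246]
eef_rot: [3.14, 0.006, -3.113]
force: [-0.6, 0.1, -0.3]
grip_width: 0.0942
t 8.73 pos [0.554  0.0858 0.2246] rot [ 3.1395  0.0063 -3.1126] F [-0.6  0.1 -0.3] w 0.0942
shift/0.04: [ 0.09  -0.005  2.313]  turn/4deg: [0.03  0.09  0.123]
(np.float64(320.19853705513793), np.float64(244.84087724850693))
(np.float64(360.48612933715646), np.float64(248.39876118395927))
(np.float64(279.84908750781665), np.float64(246.16798038732054))
```

View pics/w7.png

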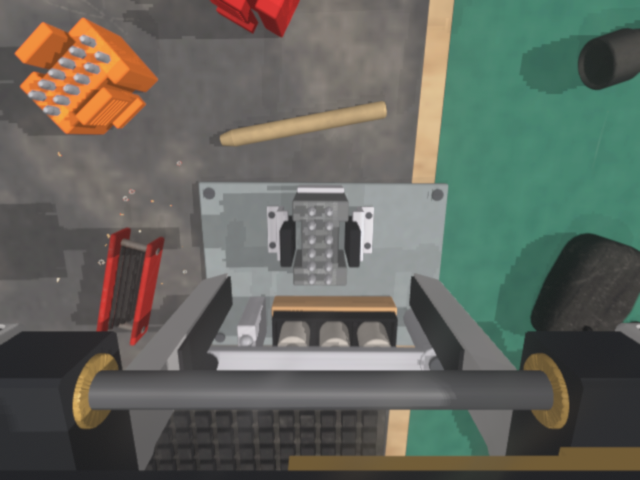

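View pics/cs7.png

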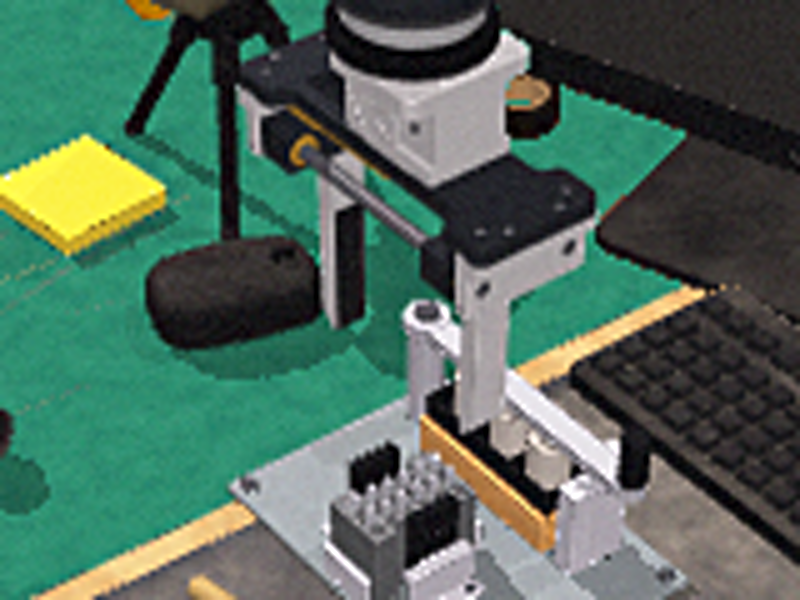

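The tabs' outer top edges are at columns 279 and 361, against 280 and 360 predicted, so the jaws are centred. Descending.

```bash
python3 -m pendant '[{"rx":0,"ry":0.09,"rz":0.12,"tx":0.09,"ty":0,"tz":0.6,"grip":-1},{"rx":0,"ry":0,"rz":0,"tx":0,"ty":0,"tz":0.7,"grip":-1},{"rx":0,"ry":0,"rz":0,"tx":0,"ty":0,"tz":0.6,"grip":-1},{"rx":0,"ry":0,"rz":0,"tx":0,"ty":0,"tz":0.2,"grip":-1},{"rx":0,"ry":0,"rz":0,"tx":0,"ty":0,"tz":0,"grip":-1}]' 25
python3 rel.py 0.551 0.0857 0.131 3.162
```

```text
time_s: 9.25
ee_pos: [0.5591, 0.0868, 0.1529]
eef_rot: [3.138, 0.02, -3.124]
force: [0.4, 0.3, 0.6]
grip_width: 0.0938
t 9.25 pos [0.5591 0.0868 0.1529] rot [ 3.138   0.0204 -3.1244] F [0.4 0.3 0.6] w 0.0938
shift/0.04: [ 0.215 -0.026  0.543]  turn/4deg: [ 0.051  0.292 -0.046]
```

```bash
python3 -m pendant '[{"rx":0.05,"ry":0.3,"rz":-0.05,"tx":0.25,"ty":-0.03,"tz":0.25,"grip":-1},{"rx":0,"ry":0,"rz":0,"tx":0.05,"ty":0,"tz":0.2,"grip":-1},{"rx":0,"ry":0,"rz":0,"tx":0,"ty":0,"tz":0,"grip":-1}]' 25
python3 rel.py 0.551 0.0857 0.131 3.162
```

```text
time_s: 9.5
ee_pos: [0.5484, 0.0855, 0.1375]
eef_rot: [3.142, 0.003, -3.121]
force: [0.3, 0.1, -0.8]
grip_width: 0.0941
t 9.5 pos [0.5484 0.0855 0.1375] rot [ 3.1416e+00  2.6000e-03 -3.1209e+00] F [ 0.3  0.1 -0.8] w 0.0941
shift/0.04: [-0.064  0.005  0.164]  turn/4deg: [0.    0.038 0.003]
```

```bash
python3 -m pendant '[{"rx":0,"ry":0.05,"rz":0,"tx":-0.05,"ty":0,"tz":0.18,"grip":-0.8},{"rx":0,"ry":0,"rz":0,"tx":0,"ty":0,"tz":0,"grip":-0.6},{"rx":0,"ry":0,"rz":0,"tx":0,"ty":0,"tz":0,"grip":-0.4}]' 25
python3 rel.py 0.551 0.0857 0.131 3.162; python3 - <<'E'
from h import *
snap("wrist","w8"); snap("scene","s8"); crop("s8",265,145,365,245,6,"cs8")
E
```

```text
time_s: 9.75
ee_pos: [0.5513, 0.0856, 0.1315]
eef_rot: [3.141, 0.001, -3.121]
force: [-0.6, 0.4, 1.0]
grip_width: 0.0775
t 9.75 pos [0.5513 0.0856 0.1315] rot [ 3.1413e+00  1.4000e-03 -3.1210e+00] F [-0.6  0.4  1. ] w 0.0775
shift/0.04: [0.006 0.002 0.014]  turn/4deg: [0.004 0.019 0.003]
```

View pics/w8.png

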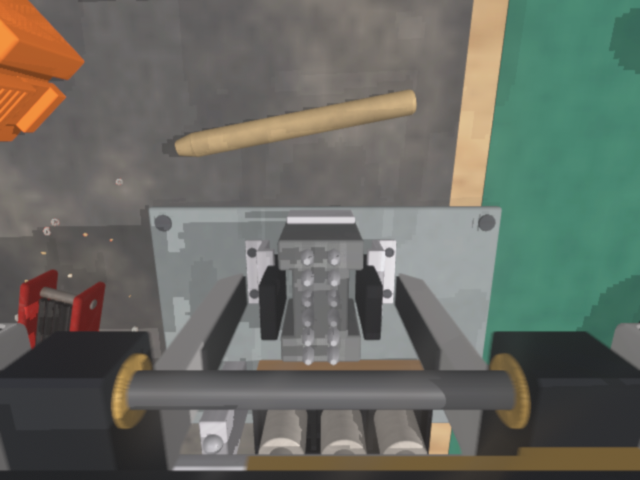

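View pics/cs8.png

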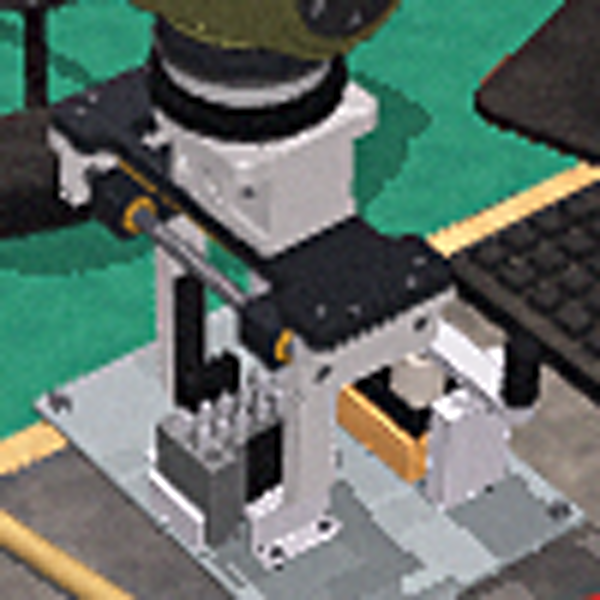

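```bash
python3 -m pendant '[{"rx":0,"ry":0,"rz":0,"tx":0,"ty":0,"tz":0,"grip":-0.2},{"rx":0,"ry":0,"rz":0,"tx":0,"ty":0,"tz":0,"grip":0},{"rx":0,"ry":0,"rz":0,"tx":0,"ty":0,"tz":0,"grip":1},{"rx":0,"ry":0,"rz":0,"tx":0,"ty":0,"tz":0,"grip":1},{"rx":0,"ry":0,"rz":0,"tx":0,"ty":0,"tz":0,"grip":1}]' 28
python3 rel.py 0.551 0.0857 0.131 3.162; python3 - <<'E'
from h import *
snap("wrist","w9"); snap("scene","s9"); crop("s9",265,145,365,245,6,"cs9")
E
```

```text
time_s: 10.27
ee_pos: [0.5514, 0.0856, 0.1323]
eef_rot: [3.141, 0.002, -3.121]
force: [-0.2, -0.8, 0.9]
grip_width: 0.0416
t 10.27 pos [0.5514 0.0856 0.1323] rot [ 3.1414e+00  2.3000e-03 -3.1210e+00] F [-0.2 -0.8  0.9] w 0.0416
shift/0.04: [0.011 0.003 0.033]  turn/4deg: [0.003 0.034 0.003]
```

View pics/w9.png

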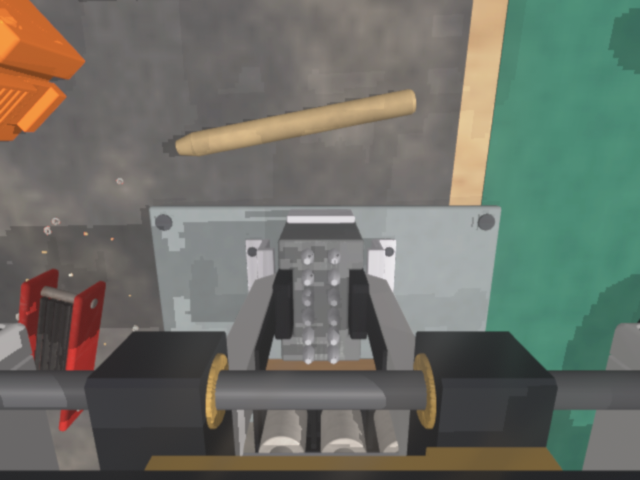

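View pics/cs9.png

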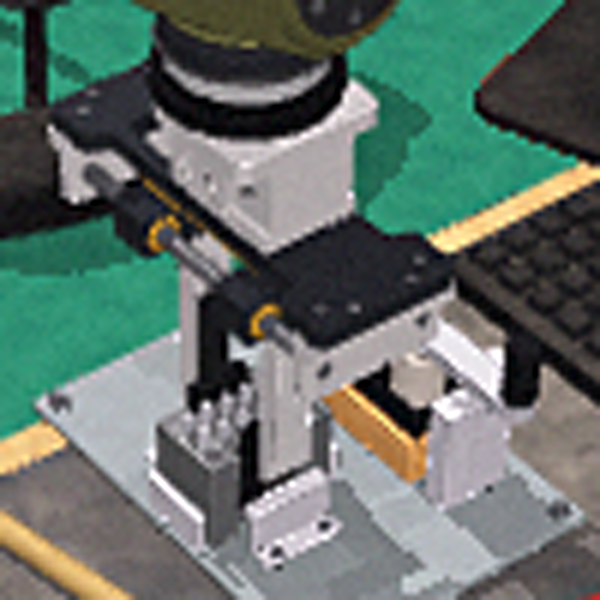

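The jaws read 41.6 mm, so both catches are fully in. Lifting gently.

```bash
python3 -m pendant '[{"rx":0,"ry":0,"rz":0,"tx":0,"ty":0,"tz":-0.12,"grip":1},{"rx":0,"ry":0,"rz":0,"tx":0,"ty":0,"tz":-0.15,"grip":1}]' 28
python3 rel.py 0.5514 0.0856 0.2323 3.162;python3 -m pendant '[{"rx":0,"ry":0,"rz":0,"tx":0,"ty":0,"tz":-0.2,"grip":1},{"rx":0,"ry":0,"rz":0,"tx":0,"ty":0,"tz":-0.2,"grip":1}]' 28
python3 rel.py 0.5514 0.0856 0.2323 3.162
```

```text
time_s: 10.53
ee_pos: [0.5508, 0.0856, 0.1424]
eef_rot: [3.142, -0.0, -3.121]
force: [1.3, -0.3, -2.2]
grip_width: 0.0417
t 10.53 pos [0.5508 0.0856 0.1424] rot [ 3.1415e+00 -1.0000e-04 -3.1210e+00] F [ 1.3 -0.3 -2.2] w 0.0417
shift/0.04: [-1.400e-02  1.000e-03 -2.248e+00]  turn/4deg: [ 0.001 -0.002  0.003]
time_s: 10.7
ee_pos: [0.5505, 0.0855, 0.1592]
eef_rot: [3.142, -0.002, -3.121]
force: [-0.2, 0.3, -1.6]
grip_width: 0.0418
t 10.7 pos [0.5505 0.0855 0.1592] rot [ 3.1416e+00 -1.7000e-03 -3.1210e+00] F [-0.2  0.3 -1.6] w 0.0418
shift/0.04: [-2.000e-02  1.000e-03 -1.828e+00]  turn/4deg: [ 0.    -0.024  0.003]
```

Force is about -2 N, which is the cassette's weight, so it came free without catching.

```bash
python3 -m pendant '[{"rx":0,"ry":-0.02,"rz":0,"tx":-0.02,"ty":0,"tz":-0.4,"grip":1},{"rx":0,"ry":-0.02,"rz":0,"tx":-0.02,"ty":0,"tz":-0.4,"grip":1},{"rx":0,"ry":-0.02,"rz":0,"tx":-0.02,"ty":0,"tz":-0.4,"grip":1},{"rx":0,"ry":0,"rz":0,"tx":-0.01,"ty":0,"tz":-0.3,"grip":1},{"rx":0,"ry":0,"rz":0,"tx":0,"ty":0,"tz":-0.1,"grip":1},{"rx":0,"ry":0,"rz":0,"tx":0,"ty":0,"tz":0,"grip":1}]' 28
python3 rel.py 0.5514 0.0856 0.2323 3.162
```

```text
time_s: 11.2
ee_pos: [0.5533, 0.0856, 0.2316]
eef_rot: [3.141, 0.006, -3.121]
force: [1.1, 0.4, -2.3]
grip_width: 0.0423
t 11.2 pos [0.5533 0.0856 0.2316] rot [ 3.1413  0.0064 -3.1209] F [ 1.1  0.4 -2.3] w 0.0423
shift/0.04: [ 0.046 -0.    -0.017]  turn/4deg: [0.004 0.091 0.004]
```

```bash
python3 -m pendant '[{"rx":0,"ry":0.08,"rz":0,"tx":0.04,"ty":0,"tz":0,"grip":1},{"rx":0,"ry":0,"rz":0,"tx":0,"ty":0,"tz":0,"grip":1},{"rx":0,"ry":0,"rz":0,"tx":0,"ty":0,"tz":0,"grip":1},{"rx":0,"ry":0,"rz":0,"tx":0,"ty":0,"tz":0,"grip":1}]' 28
python3 rel.py 0.5514 0.0856 0.2323 3.162; python3 - <<'E'
from h import *
snap("wrist","w10"); snap("scene","s10"); snap("top","t10"); crop("s10",245,85,385,245,5,"cs10")
print(np.abs(ctrl.get_obs()["joint_vel"]).max())
E
```

```text
time_s: 11.53
ee_pos: [0.5509, 0.0855, 0.2302]
eef_rot: [3.141, -0.002, -3.121]
force: [-1.3, 0.3, -2.2]
grip_width: 0.042
t 11.53 pos [0.5509 0.0855 0.2302] rot [ 3.1414e+00 -2.0000e-03 -3.1210e+00] F [-1.3  0.3 -2.2] w 0.042
shift/0.04: [-0.014  0.002 -0.053]  turn/4deg: [ 0.002 -0.028  0.003]
0.0033068214049202446
```

View pics/w10.png

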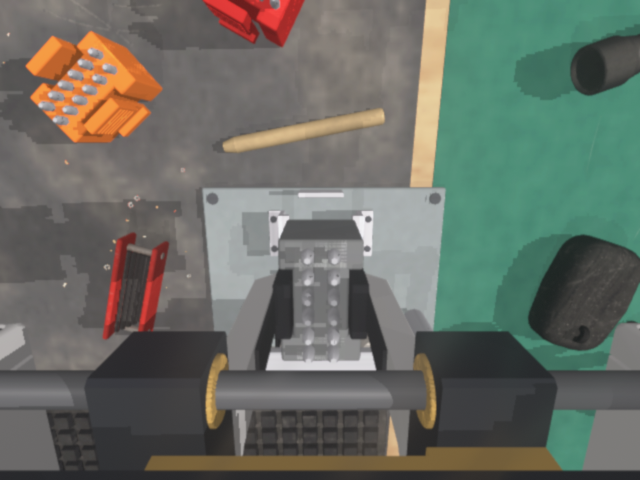

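View pics/cs10.png

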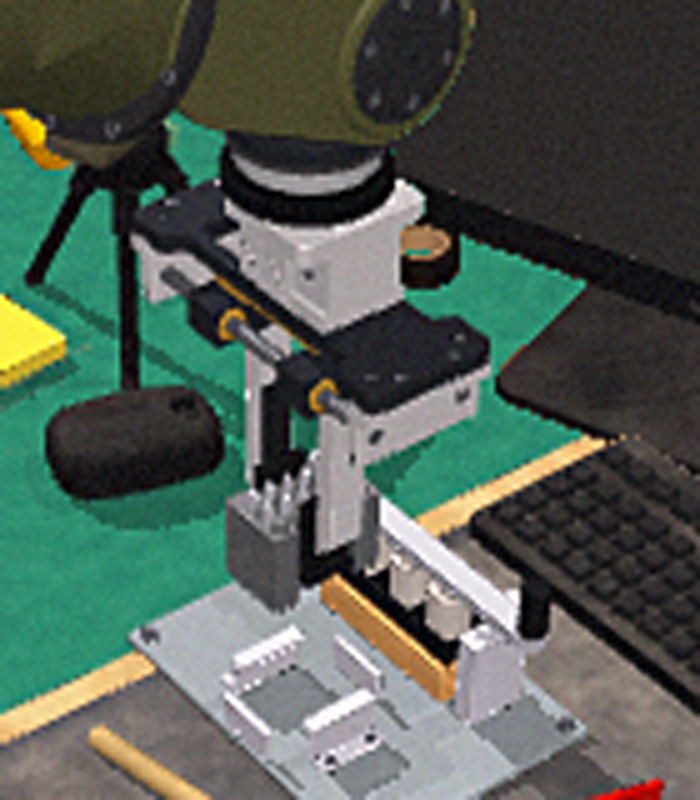

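View pics/t10.png

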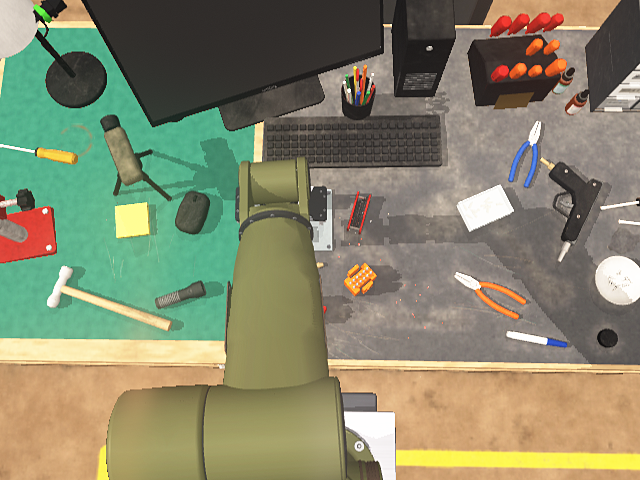

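The cassette sits level in the jaws, 98 mm above its seat, and hasn't slipped: its bits are at the same wrist pixels as before the lift. The bay is empty, the bar is shut over the bushes, and nothing else in view has moved.

```bash
python3 -c "
from station import ctrl
print(ctrl.hand_in()); o=ctrl.get_obs(); print(o['time_s'],o['ee_pos'],o['grip_width'])"
```

```text
the job is handed in; nothing more can be done
None
the job is handed in; nothing more can be done
```

I swung the keeper by its knob off the cassette and shut it over the three bushes. I then pinched the cassette's catches, drew it straight up and handed the job in still holding it. The last clock reading before hand-in was 11.5 s.

- **Keeper:** the tool felt about 25 N as the bar met its stop. A wrist picture taken after I let go put its angle at about −0.005 rad, which is shut to within measuring error. In the last picture it is still over the bushes, which stand in their pockets.
- **Cassette:** it is 98 mm above its seat, tilted about 0.002 rad and still. The grip force is set to 28 N and the jaws read 42 mm. That is 2 mm under the 44 mm given for fully pinched catches, a difference I did not resolve. The tool carries about 2.2 N, which fits the cassette's weight, and it has not slipped in the jaws.
- **Bystanders:** nothing I could see had moved. The arm hid part of the last top view, so I did not check every item in it.
- **Disagreement:** before the swing, measurements of the knob top and the pivot differed by 2 to 10 mm between cameras. The grasps were made on the wrist view.

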